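# Set the polariser ring to the red pin and take the reading

## Task

On the round white light viewer, push the yellow lever around with your fingertips until the ring's white pointer lines up with the red pin on the rim. Then press the green button fully in to take the reading, and let it come back up with the pointer still at the red pin. Push the lever gently without gripping it, do not press the button before the pointer is at the red pin, do not lift anything, and leave the sample dish and all the other things where they stand.

Things in the scene. Friction and masses are not known exactly. Their poses are not given: they have to be found in the camera images.
- viewer: Round white housing fixed to the bench, 254 mm across, its flat black-faced top 50 mm above the bench; origin at the centre of its underside, z up. A fixed stage 81 mm across stands at its centre, 62 mm above the bench, with the sample dish on it. Around the stage a black ring turns about the housing's vertical centre axis. White scale marks every 15 degrees near the rim.
- ring: Black ring, outer diameter 136 mm, top 60 mm above the bench, with pointer and lever, turning on the viewer's vertical centre axis. Origin on that axis, 50 mm above the bench; x outward along lever and pointer. Mid travel is with x along the viewer's -x; 2.2 rad to each side. Stays where left; turns at about 2 N push on the lever; must not feel over 15 N from the fingers.
- ring_pointer (a point): Outer tip of the white pointer (6 mm wide) that turns with the ring (a white line runs across ring and arm to this tip), 98 mm from the viewer's centre axis, 58 mm above the bench; its x axis points radially outward along the pointer, z up.
- lever_foot (a point): Foot centre of the lever: a yellow upright round post on the ring's pointer arm, 14 mm diameter, 45 mm tall. The point lies 78 mm from the viewer's centre axis, 58 mm above the bench (post top at 103 mm), on the pointer's radial line, and turns with the ring. The arm under it is 14 mm wide.
- red_pin_top (a point): Centre of the top of the red index pin, a fixed 14 mm diameter, 12 mm tall stud on the viewer's top near the rim, 108 to 112 mm from the viewer's centre axis, roughly a quarter turn to one side or the other of the viewer's own -x direction; top 62 mm above the bench.
- blue_pin_top (a point): The same for the blue pin, on the opposite side of the viewer; not used in this task.
- measure (a joint): Travel of the green push button in m: 0 up, 0.006 fully pressed; springs back by itself, about 5 N when fully in.
- measure_top (a point): Centre of the top face of the green push button (36 mm diameter), which is pressed straight down; it stands in a black housing fixed to the bench, to the left or to the right of the viewer.
- dish: Loose clear round sample dish with a blue disc in it, 62 mm diameter, 20 mm tall, on the viewer's stage; origin at the centre of its underside, 63 mm above the bench.
- flask_a: Loose glass volumetric flask with orange stopper, 68 mm diameter, 188 mm tall, on the other side of the viewer from the button; origin under its centre.
- flask_b: Loose glass flask with red stopper, 68 mm diameter, 188 mm tall, beyond the viewer; origin under its centre.
- flask_c: Loose glass flask with white stopper, 58 mm diameter, 160 mm tall, beyond the viewer; origin under its centre.
- jar_a: Loose white jar with blue cap, 60 mm diameter, 75 mm tall, beyond the viewer; origin under its centre.
- jar_b: Loose amber jar with black cap, 60 mm diameter, 75 mm tall, beyond the viewer; origin under its centre.
- spatula: Loose spatula 190 mm long, lying flat at the right; origin under its middle.
- wash_bottle: Loose white wash bottle with blue cap, 68 mm diameter, 170 mm tall, at the left; origin under its centre.
Not all that is in view belongs to the job. Leave any pink or purple look-alike of the flask_a alone. Several things look just like the jar_a: the one meant starts farthest to the robot's right.

How it is judged (in metres and radians):
On the way, in this order (a step that is already met when the one before it is completed fails the run):
1. the ring's pointer is brought to the red pin and rests there (y of red_pin_top in the frame of ring_pointer between -0.005 and 0.005 m and x of red_pin_top in the frame of ring_pointer above 0 m and angular speed of ring below 0.05 rad/s), for 0.2 s.
2. the green button is pressed fully in with the pointer at the red pin (y of red_pin_top in the frame of ring_pointer between -0.005 and 0.005 m and x of red_pin_top in the frame of ring_pointer above 0 m and value of joint measure above 0.0045 m), for 0.05 s.
At the end, for the whole second after the job is handed in: The ring is at rest with the red pin's centre within 5 mm to either side of the pointer's line, the green button is up again after having been pressed, and the dish (upright on its stage) and all other loose things stand within 15 mm of where they started (y of red_pin_top in the frame of ring_pointer between -0.005 and 0.005 m and x of red_pin_top in the frame of ring_pointer above 0 m and value of joint measure below 0.0015 m and angular speed of ring below 0.02 rad/s and horizontal distance between dish and viewer below 0.02 m and angle between each of dish, flask_a, flask_b, flask_c, jar_a, jar_b, wash_bottle's own z axis and vertical below 0.15 rad and distance of each of dish, flask_a, flask_b, flask_c, jar_a, jar_b, spatula, wash_bottle from where it was at the start of the episode below 0.015 m); the robot touches nothing.
It fails at once if the button is pressed while the pointer is not at the red pin (value of joint measure above 0.003 m and not (y of red_pin_top in the frame of ring_pointer between -0.005 and 0.005 m and x of red_pin_top in the frame of ring_pointer above 0 m)).
It fails at once if the ring or its lever is gripped or forced (more than 15 N from the fingers) (contact force between the fingers and ring above 15 N).
It fails at once if the dish is lifted, carried or pushed away (more than 15 mm) (distance of dish from where it was at the start of the episode above 0.015 m).
It fails at once if any other loose thing (flask, jar, wash bottle, spatula) is lifted, carried or pushed away (more than 15 mm) (distance of any of flask_a, flask_b, flask_c, jar_a, jar_b, spatula, wash_bottle from where it was at the start of the episode above 0.015 m).
It also fails if it takes over 67 s, if anything falls off the work surface, if the arm or the gripper's body presses on something with over 40 N, if the wrist force passes 120 N, or if a joint passes its speed limit or range.

## Robot

A 6-joint arm with a two-finger parallel gripper is mounted at the origin on the work surface. World frame = base frame: x ahead of the robot, y to its left, z up, the work surface at z = 0. Lengths are in mm, angles in rad, forces in N, time in s.
With the tool pointing down it reaches from about 300 to 775 mm from the base axis. Payload 14.6 kg.
Tool frame: the origin (TCP) lies on the centre line of the jaws, within the pads' length; the fingertips stand ahead of it and the grasp point (between the pads) is the TCP (manip.tip_reach is the z of the fingertips in the tool frame, in mm); z points along the fingers, y is the direction in which the jaws open and shut (so a half turn about z gives the same grasp; the last joint's range is limited). The gripper opens to 94 mm and grips with 3 to 60 N. Pads are 16 mm wide; open, the fingers measure 119 mm over their backs; the gripper's body (75 mm by 177 mm) begins 78 mm behind the grasp point.
Start: joints at [1.277, 0.3, 1.521, -0, 1.321, -0.067], TCP at [123.671, 535.906, 224.446] pointing down, gripper open.
Joint ranges: [-3.03, 3.03], [-0.79, 2.21], [0.23, 2.52], [-1.04, 4.18], [0, 3.07], [-2.55, 2.55]. Speed limits (rad/s): [2.22, 2.22, 2.57, 3.14, 3.14, 3.14].

## Interface

Orientations are given as [roll, pitch, yaw] about the fixed x, y, z axes, in that order (R = Rz(yaw) Ry(pitch) Rx(roll)).
In Python, from cell import manip, camera, search_frame, masks_of, tip_of gives the robot as it stands.
- The arm moves only by the tool send_rows, never from a script. Its argument "plan" is a list of rows, each an object with "travel": the shift along the tool's x, y, z in mm, a list of three; "delta_rot": the turn, a rotation vector about the tool's x, y, z in degrees, a list of three; "fingers": the gripper's target within -1 to 1 (shut at 1, half-way at 0, fully open at -1). In form: [{"travel": [dx, dy, dz], "delta_rot": [wx, wy, wz], "fingers": fingers}, ...]. A call has 1 to 20 rows; each row shifts and turns the commanded pose from where the row before left it, along the tool's axes as they then stand; what a row does not reach is not made up. A row lasts 1/8 s, in which the tool goes at most 62.5 mm and 10.7 degrees, less where a joint would pass 70% of its speed; a pose out of reach is approached as far as the arm can. A call is refused whole if a number of a shift passes 62.5 or a number of a turn 10.7, either way. A call with a gripper value outside its range is refused whole. The fingers move at their own pace and stop on an object; "grip_force" is the grip in N (left out, the last holds). Time passes only in rows, so rows that do not move let the fingers close. It gives the time, the measured TCP pose, the force and the opening at its end, in the units of the state.
- manip.read_state(): the state, without advancing time (a new reading comes with each control period).
- camera(name): name is "scene" or "top" or "wrist"; returns a dict with "color" (480x640x3 uint8, red, green, blue), "z_map" (480x640 float32, mm along the optical axis (not along the pixel's ray), 0 where there is no reading), "fov_y" (degrees; the focal length in pixels is half the picture's height over the tangent of half this angle, whatever the lens; pixels are square), "cx", "cy" (the principal point, pixels), "world_from_camera" (4x4, takes a point from camera to world coordinates); the wrist camera has in their place "tool_from_camera" (4x4, takes a point from camera to tool coordinates, whose origin is the TCP and whose axes are the flange's). Camera axes: x right, y up, looking along -z (the intrinsics and any distortion apply to the point x, -y, -z); pixel columns grow to the right and rows downward; lengths in mm; the calibration is good to about 2 mm. The wrist camera is an equidistant fisheye: a pixel r from the principal point sees the ray r / f radians off the axis. A picture is of the moment at which its call begins: read the wrist's pose just before it.
- manip.sign_off(): hands the job in, once; it reports no verdict.
Trained networks look in the newest picture that a camera, given by its name, has taken for a name from the list of things; names that differ only in an ending like _2 or _b are one class to them, and where a whole thing is asked for, a point or a joint stands for the part that bears it (a point fixed in the world has none). Each returns a list of dicts, best first, with "confidence" (0 to 1); they miss things now and then, are a little off and sometimes report something else, mostly with a low value. They report only what shows in the picture. A call takes as long as a camera call. They do not tell look-alikes from the thing itself.
- search_frame(name, camera): "at" ([x, y, z] in mm, in the coordinates of the camera as it stood for that picture, good to about 4 mm: the middle of the surface that is visible of it).
- masks_of(name, camera): "region" (480x640 bool, what is visible of it).
- tip_of(name, camera): "at" ([x, y, z] in mm, in the coordinates of the camera as it stood for that picture, good to about 4 mm: a listed point, or the origin of a listed thing).
The state is a dict: "clock": time; "joints": joint angles; "qd": joint speeds; "effort": joint torques, N m; "eef_pos": TCP position; "eef_rot": TCP orientation; "wrist_force": force on the tool from outside, world axes, zero at the start; "moment": the same for the moment, N m; "finger_gap": finger opening in mm.
Only numpy, scipy, OpenCV 4.12 (cv2) and the standard library are available. Lean on these libraries where they do the work, as an engineer would, in place of code of your own. Each camera call takes 0.05 s, during which the arm holds its last target. There are 200 camera calls.

## Working session

There is one attempt and no reset: what is moved stays moved. The work goes in short steps, Python scripts to look and compute and a tool call to move; the robot and the scene stay as the last step left them, time stands still between calls to the robot, and variables do not carry over. Pictures are saved under pics/ and viewed, about 8 in all and at most 12, crops included, and the job is handed in when it is done.

Besides the shell and the picture viewer there is one more tool, called by a JSON object that holds its "method" and its "body", one argument or row to a line. send_rows: Moves the arm, as the interface text tells. Its arguments: {"type":"object","properties":{"plan":{"type":"array"},"grip_force":{"type":"number"}},"required":["plan"]}

```bash
mkdir -p pics
cat > h.py <<'E'
import numpy as np, cv2
from cell import manip, camera, search_frame, masks_of, tip_of
from scipy.spatial.transform import Rotation as R
def T_of(c, st):
    if 'world_from_camera' in c: return np.array(c['world_from_camera'])
    T=np.eye(4); T[:3,:3]=R.from_euler('xyz',st['eef_rot']).as_matrix(); T[:3,3]=st['eef_pos']
    return T@np.array(c['tool_from_camera'])
def W(T,p): return (T@np.append(p,1))[:3]
def pix(c,T,u,v,zw=None):
    """pixel -> world, for pinhole cams; by depth or by plane z=zw"""
    f=240/np.tan(np.radians(c['fov_y'])/2)
    d=np.array([(u-c['cx'])/f,-(v-c['cy'])/f,-1.])
    if zw is None: return W(T,d*c['z_map'][int(v),int(u)])
    dw=T[:3,:3]@d; return T[:3,3]+dw*(zw-T[2,3])/dw[2]
E
python3 - <<'E'
from h import *
s=manip.read_state(); print(s); print([a for a in dir(manip) if a[0]!='_'], manip.tip_reach)
for n in ['top','scene']:
    c=camera(n); T=T_of(c,s)
    cv2.imwrite(f'pics/{n}0.png',c['color'][:,:,::-1]); print(n,c['fov_y'],T.round(2).tolist())
    for k in ['viewer','ring_pointer','lever_foot','red_pin_top','blue_pin_top','measure_top','dish','flask_a','wash_bottle']:
        print(k,[(W(T,np.array(r['at'])).round(0).tolist(),round(r['confidence'],2)) for r in tip_of(k,n)[:3]])
E
```

```text
{'clock': 0.0, 'joints': array([ 1.27741473e+00,  3.00480308e-01,  1.52156466e+00, -1.77684615e-05,
        1.32072037e+00, -6.66209059e-02]), 'qd': array([-0.00195901, -0.00083631,  0.00155559, -0.00062247, -0.0005307 ,
       -0.00120658]), 'effort': array([-1.95786786e-03, -5.31796038e+01, -3.52743423e+01,  7.07262894e-02,
        2.41380930e-02, -2.01233240e-05]), 'eef_pos': array([123.60101748, 535.68542579, 223.88821983]), 'eef_rot': array([-3.14042143e+00, -6.08950843e-05,  2.91483634e+00]), 'wrist_force': array([ 0.4906609 , -0.56205789,  0.24740688]), 'moment': array([-0.01362888,  0.01525465,  0.00586456]), 'finger_gap': 93.82350084379514}
['Unreachable', 'read_state', 'sign_off', 'tip_reach'] 19.0
top 47.146767564690194 [[0.02, 1.0, -0.06, 512.7], [-1.0, 0.02, 0.01, 21.28], [0.01, 0.06, 1.0, 1285.32], [0.0, 0.0, 0.0, 1.0]]
viewer [([545.0, 42.0, 2.0], 0.55)]
ring_pointer [([455.0, 83.0, 58.0], 0.74), ([766.0, -61.0, -3.0], 0.42)]
lever_foot [([475.0, 76.0, 62.0], 0.57)]
red_pin_top [([601.0, 136.0, 62.0], 0.59)]
blue_pin_top [([520.0, -67.0, 62.0], 0.37)]
measure_top [([518.0, -320.0, 22.0], 0.72)]
dish [([543.0, 45.0, 61.0], 0.66)]
flask_a [([753.0, 79.0, -1.0], 0.95), ([415.0, 349.0, 2.0], 0.87), ([525.0, 431.0, -4.0], 0.8)]
wash_bottle [([646.0, 449.0, 3.0], 0.86), ([457.0, 88.0, 58.0], 0.65)]
scene 49.874526571386745 [[-0.56, -0.51, 0.66, 1345.41], [0.83, -0.33, 0.45, 528.86], [-0.01, 0.8, 0.6, 742.53], [0.0, 0.0, 0.0, 1.0]]
viewer [([551.0, 38.0, 1.0], 0.81)]
ring_pointer []
lever_foot [([479.0, 80.0, 60.0], 0.83)]
red_pin_top [([598.0, 134.0, 60.0], 0.48), ([524.0, -70.0, 66.0], 0.46)]
blue_pin_top [([524.0, -71.0, 65.0], 0.55)]
measure_top [([516.0, -322.0, 23.0], 0.58)]
dish [([544.0, 43.0, 60.0], 0.88)]
flask_a [([528.0, 427.0, 3.0], 0.88), ([411.0, 350.0, 4.0], 0.74), ([771.0, -62.0, 0.0], 0.64)]
wash_bottle []
```

View pics/top0.png

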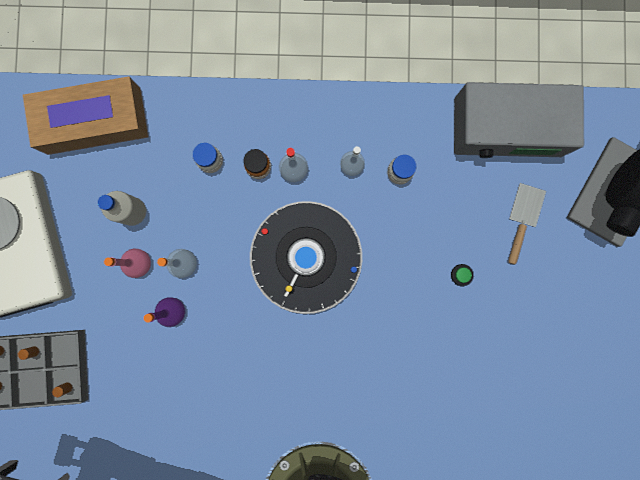

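View pics/scene0.png

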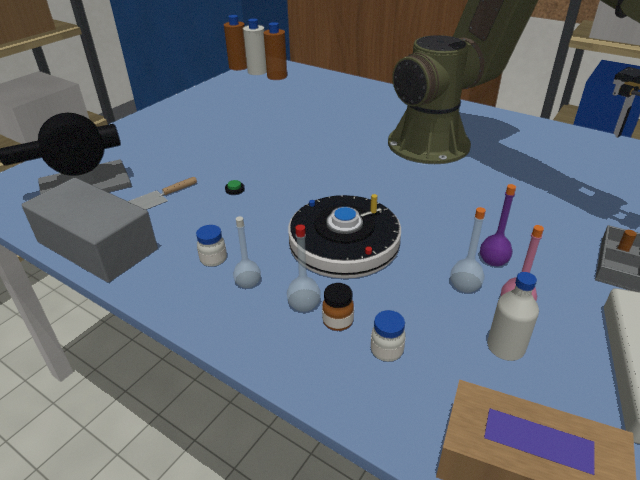

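Top picture: red pin at about (265,231), yellow lever at (289,289), blue pin at (354,269) and green button at (462,275). There are two flask look-alikes, pink at (135,263) and purple at (170,312), which I'll leave alone. The scene picture agrees. Next I'll measure these points precisely.

```bash
cat >> h.py <<'E'
def cloud(c,T):
    f=240/np.tan(np.radians(c['fov_y'])/2); v,u=np.mgrid[:480,:640]; z=c['z_map']
    P=np.stack([(u-c['cx'])/f*z,-(v-c['cy'])/f*z,-z],-1); return P@T[:3,:3].T+T[:3,3]
def measure_top():
    s=manip.read_state(); c=camera('top'); T=T_of(c,s); P=cloud(c,T)
    hsv=cv2.cvtColor(c['color'],cv2.COLOR_RGB2HSV); H,S,V=cv2.split(hsv)
    near=np.hypot(P[...,0]-545,P[...,1]-42)<135
    m=near&(P[...,2]>42)&(P[...,2]<56)
    (x,y),r=cv2.minEnclosingCircle(P[m][:,:2].astype(np.float32)); o={'centre':np.array([x,y,r])}
    def blob(mm): 
        vv,uu=np.nonzero(mm); return uu.mean(),vv.mean(),len(uu),np.median(P[mm][:,2]) if len(uu) else 0
    sat=(S>120)
    o['red']=near&sat&((H<8)|(H>172))&(V>90); o['yellow']=near&sat&(H>18)&(H<35)&(V>120)
    o['blue']=near&sat&(H>100)&(H<130)&(np.hypot(P[...,0]-545,P[...,1]-42)>95)
    o['green']=sat&(H>45)&(H<80)&(np.hypot(P[...,0]-517,P[...,1]+321)<40)
    zs={'red':62,'yellow':103,'blue':62}
    for k in ['red','yellow','blue','green']:
        b=blob(o[k]); z=zs.get(k,b[3]); o[k]=pix(c,T,b[0],b[1],z); print(k,np.round(b,1),o[k].round(1),
          'r,ang',np.round([np.hypot(*(o[k][:2]-o['centre'][:2])),np.degrees(np.arctan2(*(o[k][:2]-o['centre'][:2])[::-1]))],1))
    print('centre',o['centre'].round(1)); return c,T,P,o
E
python3 - <<'E'
from h import *
c,T,P,o=measure_top()
near=np.hypot(P[...,0]-545,P[...,1]-42)<135
m=near&(P[...,2]>96); print(m.sum(),P[m].mean(0).round(1),P[m].max(0).round(1))
m=np.hypot(P[...,0]-517,P[...,1]+321)<40; print(np.percentile(P[m][:,2],[1,25,50,75,90,99]).round(1))
E
```

```text
red [264.1 230.7  33.   60.8] [601.9 135.2  62. ] r,ang [109.7  59.7]
yellow [288.3 288.3  32.  102.8] [476.5  76.  103. ] r,ang [ 78.4 153.1]
blue [352.8 270.1  36.   60.4] [518.7 -64.3  62. ] r,ang [ 108.4 -104.9]
green [463.2 274.7 193.   21.3] [ 514.4 -321.    21.3] r,ang [362.9 -95.1]
centre [546.5  40.5 127. ]
1239 [ 511.7   22.8 1251.9] [ 512.7   81.1 1285.3]
[-5.6 -0.8  2.6 14.1 21.6 25.1]
```

Radii come out at 109.7, 78.4 and 127 mm, which match the given geometry. The lever is at 153.1° and the red pin at 59.7°, so the ring must turn about -93.4°. I'll go high over the lever first.

{"method": "send_rows", "body": {
  "plan": [
    {"travel":[0,0,-35],"delta_rot":[0,0,0],"fingers":0.35},
    {"travel":[0,0,-35],"delta_rot":[0,0,0],"fingers":0.35},
    {"travel":[-32,-26.3,0],"delta_rot":[0,0,0],"fingers":0.35},
    {"travel":[-32,-26.3,0],"delta_rot":[0,0,0],"fingers":0.35},
    {"travel":[-32,-26.3,0],"delta_rot":[0,0,0],"fingers":0.35},
    {"travel":[-32,-26.3,0],"delta_rot":[0,0,0],"fingers":0.35},
    {"travel":[-32,-26.3,0],"delta_rot":[0,0,0],"fingers":0.35},
    {"travel":[-32,-26.3,0],"delta_rot":[0,0,0],"fingers":0.35},
    {"travel":[-32,-26.3,0],"delta_rot":[0,0,0],"fingers":0.35},
    {"travel":[-32,-26.3,0],"delta_rot":[0,0,0],"fingers":0.35},
    {"travel":[-32,-26.3,0],"delta_rot":[0,0,0],"fingers":0.35},
    {"travel":[-32,-26.3,0],"delta_rot":[0,0,0],"fingers":0.35},
    {"travel":[-32,-26.3,0],"delta_rot":[0,0,0],"fingers":0.35},
    {"travel":[-32,-26.3,0],"delta_rot":[0,0,0],"fingers":0.35},
    {"travel":[-32,-26.3,0],"delta_rot":[0,0,0],"fingers":0.35},
    {"travel":[-32,-26.3,0],"delta_rot":[0,0,0],"fingers":0.35},
    {"travel":[0,0,0],"delta_rot":[0,0,7],"fingers":0.35},
    {"travel":[0,0,0],"delta_rot":[0,0,7],"fingers":0.35},
    {"travel":[0,0,0],"delta_rot":[0,0,0],"fingers":0.35}
  ]
}}

```text
clock: 3.42
eef_pos: [477.4, 76.3, 294.5]
eef_rot: [-3.142, 0.0, 2.671]
wrist_force: [-0.7, -0.3, -0.5]
finger_gap: 30.9
```

```bash
cat >> h.py <<'E'
def wpix(c,T,u,v,zw):
    f=240/np.tan(np.radians(c['fov_y'])/2); a=u-c['cx']; b=v-c['cy']; r=np.hypot(a,b)+1e-9; th=r/f
    d=T[:3,:3]@np.array([np.sin(th)*a/r,-np.sin(th)*b/r,-np.cos(th)]); return T[:3,3]+d*(zw-T[2,3])/d[2]
E
python3 - <<'E'
from h import *
s=manip.read_state(); c=camera('wrist'); T=T_of(c,s)
print(c['fov_y'],c['cx'],c['cy'],np.round(c['tool_from_camera'],2).tolist())
cv2.imwrite('pics/w1.png',c['color'][:,:,::-1])
for k in ['lever_foot','ring_pointer','red_pin_top','viewer']:
    print(k,[(W(T,np.array(r['at'])).round(1).tolist(),round(r['confidence'],2)) for r in tip_of(k,'wrist')[:2]])
H,S,V=cv2.split(cv2.cvtColor(c['color'],cv2.COLOR_RGB2HSV))
for n,m,z in [('yellow',(S>120)&(H>18)&(H<35)&(V>120),103),('red',(S>120)&((H<8)|(H>172))&(V>90),62)]:
    k,l,st,ce=cv2.connectedComponentsWithStats(m.astype(np.uint8))
    for i in np.argsort(-st[1:,4])[:3]+1: print(n,st[i],ce[i].round(1),wpix(c,T,*ce[i],z).round(1))
E
```

```text
65.70646984690485 320.9895084910543 240.3318676802993 [[-0.0, 0.96, 0.29, 85.35], [1.0, 0.0, 0.0, 0.7], [0.0, 0.29, -0.96, -160.67], [0.0, 0.0, 0.0, 1.0]]
lever_foot [([477.1, 76.9, 58.9], 0.89)]
ring_pointer [([463.0, 88.7, 52.7], 0.89)]
red_pin_top [([602.3, 134.8, 57.8], 0.7), ([636.7, -460.6, 1.3], 0.4)]
viewer [([546.9, 40.5, -2.7], 0.79)]
yellow [315 207  13  20 172] [321.1 218.9] [477.   77.2 103. ]
yellow [245 388   6  41 115] [247.3 408.9] [ 653.3 -117.6  103. ]
yellow [391 388   7  41 109] [394.7 409.1] [738.4  49.  103. ]
red [408 275  13  15 144] [413.7 282.3] [602.8 135.2  62. ]
red [563  50   9   5   9] [567.   52.9] [431.1 435.4  62. ]
red [562  38   4   3   4] [563.5  38.8] [413.3 439.2  62. ]
```

View pics/w1.png

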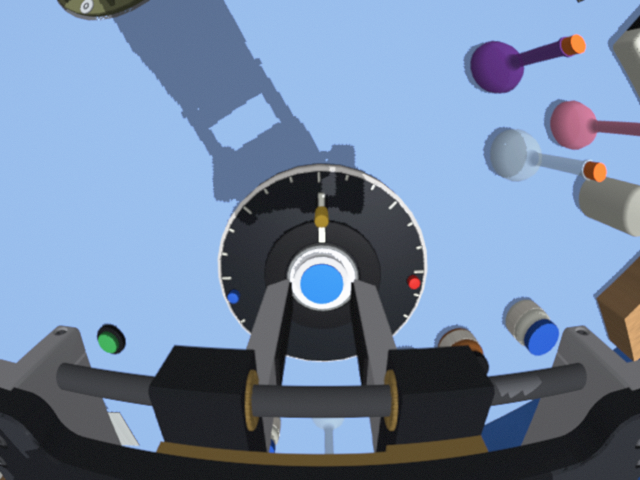

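The wrist view agrees with the top camera: lever at (321,219), red pin at (414,282). Now descending with the fingers straddling the post loosely.

{"method": "send_rows", "body": {
  "plan": [
    {"travel":[0,0,45],"delta_rot":[0,0,0],"fingers":0.35},
    {"travel":[0,0,45],"delta_rot":[0,0,0],"fingers":0.35},
    {"travel":[0,0,45],"delta_rot":[0,0,0],"fingers":0.35},
    {"travel":[0,0,30],"delta_rot":[0,0,0],"fingers":0.35},
    {"travel":[0,0,10],"delta_rot":[0,0,0],"fingers":0.35},
    {"travel":[0,0,5],"delta_rot":[0,0,0],"fingers":0.35},
    {"travel":[0,0,5],"delta_rot":[0,0,0],"fingers":0.35},
    {"travel":[0,0,5],"delta_rot":[0,0,0],"fingers":0.35},
    {"travel":[0,0,5],"delta_rot":[0,0,0],"fingers":0.35},
    {"travel":[0,0,0],"delta_rot":[0,0,0],"fingers":0.35}
  ]
}}

```text
clock: 4.92
eef_pos: [477.3, 76.4, 99.2]
eef_rot: [-3.141, -0.0, 2.67]
wrist_force: [0.0, -0.2, 0.3]
finger_gap: 30.6
```

{"method": "send_rows", "body": {
  "plan": [
    {"travel":[0,2.05,0],"delta_rot":[0,0,1.5],"fingers":0.35},
    {"travel":[-0.05,2.05,0],"delta_rot":[0,0,1.5],"fingers":0.35},
    {"travel":[0,2.05,0],"delta_rot":[0,0,1.5],"fingers":0.35},
    {"travel":[-0.05,2.05,0],"delta_rot":[0,0,1.5],"fingers":0.35},
    {"travel":[0,2.05,0],"delta_rot":[0,0,1.5],"fingers":0.35},
    {"travel":[-0.05,2.05,0],"delta_rot":[0,0,1.5],"fingers":0.35},
    {"travel":[-0.1,4.1,0],"delta_rot":[0,0,3],"fingers":0.35},
    {"travel":[-0.1,4.1,0],"delta_rot":[0,0,3],"fingers":0.35},
    {"travel":[-0.1,4.1,0],"delta_rot":[0,0,3],"fingers":0.35},
    {"travel":[-0.1,4.1,0],"delta_rot":[0,0,3],"fingers":0.35}
  ]
}}

```text
clock: 6.18
eef_pos: [494.7, 99.2, 99.4]
eef_rot: [-3.141, -0.0, 2.301]
wrist_force: [-1.7, 0.2, 1.6]
finger_gap: 30.5
```

{"method": "send_rows", "body": {
  "plan": [
    {"travel":[-0.2,5.5,0],"delta_rot":[0,0,4],"fingers":0.35},
    {"travel":[-0.2,5.5,0],"delta_rot":[0,0,4],"fingers":0.35},
    {"travel":[-0.2,5.5,0],"delta_rot":[0,0,4],"fingers":0.35},
    {"travel":[-0.2,5.5,0],"delta_rot":[0,0,4],"fingers":0.35},
    {"travel":[-0.2,5.5,0],"delta_rot":[0,0,4],"fingers":0.35},
    {"travel":[-0.2,5.5,0],"delta_rot":[0,0,4],"fingers":0.35},
    {"travel":[-0.2,5.5,0],"delta_rot":[0,0,4],"fingers":0.35},
    {"travel":[-0.2,5.5,0],"delta_rot":[0,0,4],"fingers":0.35},
    {"travel":[-0.2,5.5,0],"delta_rot":[0,0,4],"fingers":0.35}
  ]
}}

```text
clock: 7.3
eef_pos: [539.1, 119.2, 99.2]
eef_rot: [-3.141, -0.0, 1.672]
wrist_force: [-2.8, 1.1, 0.3]
finger_gap: 30.2
```

{"method": "send_rows", "body": {
  "plan": [
    {"travel":[-0.2,5.5,0],"delta_rot":[0,0,4],"fingers":0.35},
    {"travel":[-0.2,5.5,0],"delta_rot":[0,0,4],"fingers":0.35},
    {"travel":[-0.2,5.5,0],"delta_rot":[0,0,4],"fingers":0.35},
    {"travel":[-0.2,5.5,0],"delta_rot":[0,0,4],"fingers":0.35},
    {"travel":[-0.2,5.5,0],"delta_rot":[0,0,4],"fingers":0.35},
    {"travel":[-0.2,5.5,0],"delta_rot":[0,0,4],"fingers":0.35},
    {"travel":[-0.2,5.5,0],"delta_rot":[0,0,4],"fingers":0.35},
    {"travel":[-0.05,2.7,0],"delta_rot":[0,0,2],"fingers":0.35},
    {"travel":[0,0,0],"delta_rot":[0,0,0],"fingers":0.35}
  ]
}}

```text
clock: 8.43
eef_pos: [579.6, 112.4, 99.3]
eef_rot: [3.142, 0.0, 1.152]
wrist_force: [0.7, -0.5, -0.9]
finger_gap: 30.2
```

Run:
```python
from h import *
s=manip.read_state(); d=s['eef_pos'][:2]-[546.6,40.5]
print(s['eef_pos'],np.hypot(*d),np.degrees([np.arctan2(d[1],d[0]),s['eef_rot'][2]]),s['wrist_force'],s['joints'].round(2))
c=camera('wrist'); T=T_of(c,s)
cv2.imwrite('pics/w2.png',c['color'][:,:,::-1])
H,S,V=cv2.split(cv2.cvtColor(c['color'],cv2.COLOR_RGB2HSV))
for n,m,z in [('yellow',(S>120)&(H>18)&(H<35)&(V>120),103),('red',(S>120)&((H<8)|(H>172))&(V>90),62)]:
    k,l,st,ce=cv2.connectedComponentsWithStats(m.astype(np.uint8))
    for i in np.argsort(-st[1:,4])[:3]+1: 
        p=wpix(c,T,*ce[i],z); print(n,st[i],ce[i].round(1),p.round(1),np.degrees(np.arctan2(p[1]-40.5,p[0]-546.6)).round(1))
```

```text
[579.59183047 112.39096067  99.34619326] 79.099754131076 [65.34890626 66.01837396] [ 0.66988177 -0.51453063 -0.88737457] [ 0.13  0.52  1.53 -0.    1.1   0.55]
yellow [ 290  271   28   57 1274] [305.  299.6] [575.9 123.8 103. ] 70.6
yellow [390 379   8  51 213] [394.  405.6] [592.6  41.9 103. ] 1.8
yellow [245 379   8  51 193] [247.7 406. ] [517.2  75.1 103. ] 130.3
red [333 215  26  28 581] [345.4 228.7] [604.5 136.6  62. ] 58.9
```

View pics/w2.png

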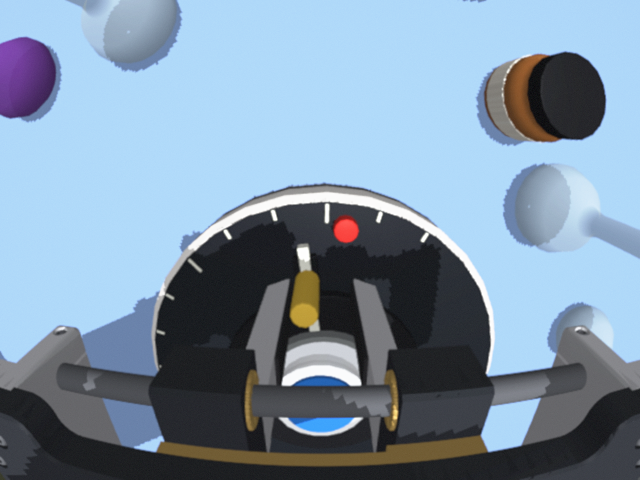

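Wrist view: pointer tip at about (303,246), red pin at (345,229), about 12° to go. I'll push on slowly.

{"method": "send_rows", "body": {
  "plan": [
    {"travel":[-0.1,2.7,0],"delta_rot":[0,0,2],"fingers":0.35},
    {"travel":[-0.1,2.7,0],"delta_rot":[0,0,2],"fingers":0.35},
    {"travel":[-0.1,2.7,0],"delta_rot":[0,0,2],"fingers":0.35},
    {"travel":[-0.1,2.7,0],"delta_rot":[0,0,2],"fingers":0.35},
    {"travel":[-0.1,2,0],"delta_rot":[0,0,1.5],"fingers":0.35},
    {"travel":[0,0,0],"delta_rot":[0,0,0],"fingers":0.35}
  ]
}}

```text
clock: 9.22
eef_pos: [590.8, 105.7, 99.5]
eef_rot: [3.141, 0.0, 0.986]
wrist_force: [0.1, 0.0, -0.1]
finger_gap: 30.3
```

```bash
cat >> h.py <<'E'
def wm(name,C=np.array([546.6,40.5])):
    s=manip.read_state(); d=s['eef_pos'][:2]-C
    print(s['eef_pos'],np.hypot(*d),np.degrees([np.arctan2(d[1],d[0]),s['eef_rot'][2]]),s['wrist_force'])
    c=camera('wrist'); T=T_of(c,s); cv2.imwrite(f'pics/{name}.png',c['color'][:,:,::-1])
    H,S,V=cv2.split(cv2.cvtColor(c['color'],cv2.COLOR_RGB2HSV))
    red=((S>120)&((H<8)|(H>172))&(V>90)).astype(np.uint8)
    k,l,st,ce=cv2.connectedComponentsWithStats(red); i=np.argmax(st[1:,4])+1
    p=wpix(c,T,*ce[i],62); print('red',ce[i],p.round(1),np.degrees(np.arctan2(*(p[:2]-C)[::-1])))
    # pointer: white pixels whose position on plane z=58 lies at r 88..98 from the centre
    vv,uu=np.nonzero((S<60)&(V>150))
    Q=np.array([wpix(c,T,u,v,58) for u,v in zip(uu,vv)])[:,:2]-C
    r=np.hypot(*Q.T); a=np.degrees(np.arctan2(Q[:,1],Q[:,0])); m=(r>88)&(r<97)&(abs(a-60)<25)
    print('pointer n',m.sum(),'px',uu[m].mean(),vv[m].mean(),'ang',np.median(a[m]),np.percentile(a[m],[5,95]))
    q=tip_of('ring_pointer','wrist')
    for r in q[:2]: p=W(T,np.array(r['at'])); print('net',p.round(1),r['confidence'],np.degrees(np.arctan2(*(p[:2]-C)[::-1])))
E
python3 -c "
from h import *
wm('w3')"
```

```text
[590.8209226  105.73489206  99.47148643] 78.81041262094827 [55.86774436 56.47458481] [ 0.06645068  0.03344388 -0.06442112]
red [312.93642612 226.74054983] [605.  136.2  62. ] 58.63007592188357
pointer n 168 px 303.75 258.17857142857144 ang 62.513048503743406 [60.66765763 64.35118221]
net [596.6 133.3  52.5] 0.9 61.68520425399387
```

{"method": "send_rows", "body": {
  "plan": [
    {"travel":[-0.1,1.5,0],"delta_rot":[0,0,1.1],"fingers":0.35},
    {"travel":[0,1.5,0],"delta_rot":[0,0,1.1],"fingers":0.35},
    {"travel":[-0.1,1.5,0],"delta_rot":[0,0,1.1],"fingers":0.35},
    {"travel":[0,0,0],"delta_rot":[0,0,0],"fingers":0.35},
    {"travel":[0,0,0],"delta_rot":[0,0,0],"fingers":0.35}
  ]
}}

```text
clock: 9.95
eef_pos: [594.3, 103.2, 99.5]
eef_rot: [3.141, 0.0, 0.929]
wrist_force: [0.6, 0.0, -0.2]
finger_gap: 30.3
```

```bash
python3 -c "
from h import *
wm('w4')
i=cv2.imread('pics/w4.png')[170:350,230:410]; cv2.imwrite('pics/w4c.png',cv2.resize(i,None,fx=3,fy=3,interpolation=cv2.INTER_CUBIC))"
```

```text
[594.29166008 103.19203309  99.45248434] 78.77046054621655 [52.73869206 53.21474024] [ 0.63186569  0.02581296 -0.19694468]
red [302.04631218 227.30017153] [605.1 136.2  62. ] 58.55951341500069
pointer n 168 px 303.9166666666667 258.07142857142856 ang 59.30285870336877 [57.47934992 61.16806759]
net [598.4 129.4  51.6] 0.65 59.79232513339552
```

View pics/w4c.png

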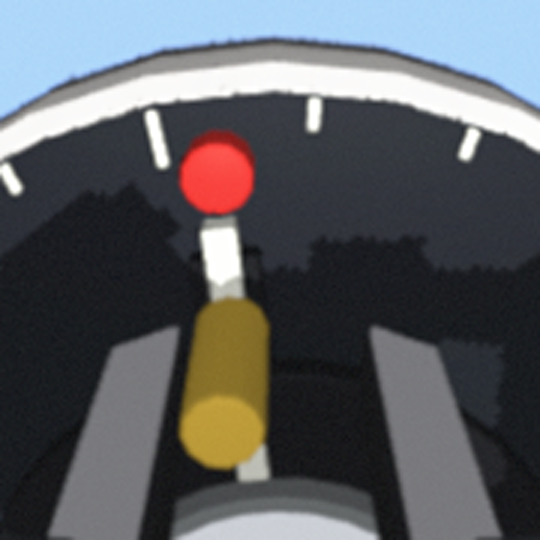

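The crop shows the red pin (217,178) within about 1 mm of the pointer's line extended. I'll back the finger off the post, rise, and go above the button with the fingers closed.

{"method": "send_rows", "body": {
  "plan": [
    {"travel":[0,-3,0],"delta_rot":[0,0,0],"fingers":0.35},
    {"travel":[0,-4,0],"delta_rot":[0,0,0],"fingers":0.35},
    {"travel":[0,0,-15],"delta_rot":[0,0,0],"fingers":0.35},
    {"travel":[0,0,-35],"delta_rot":[0,0,0],"fingers":0.35},
    {"travel":[0,0,-35],"delta_rot":[0,0,0],"fingers":0.35},
    {"travel":[0,0,-35],"delta_rot":[0,0,0],"fingers":0.35},
    {"travel":[-32.2,16.5,0],"delta_rot":[0,0,0],"fingers":1},
    {"travel":[-32.2,16.5,0],"delta_rot":[0,0,0],"fingers":1},
    {"travel":[-32.2,16.5,0],"delta_rot":[0,0,0],"fingers":1},
    {"travel":[-32.2,16.5,0],"delta_rot":[0,0,0],"fingers":1},
    {"travel":[-32.2,16.5,0],"delta_rot":[0,0,0],"fingers":1},
    {"travel":[-32.2,16.5,0],"delta_rot":[0,0,0],"fingers":1},
    {"travel":[-32.2,16.5,0],"delta_rot":[0,0,0],"fingers":1},
    {"travel":[-32.2,16.5,0],"delta_rot":[0,0,0],"fingers":1},
    {"travel":[-32.2,16.5,0],"delta_rot":[0,0,0],"fingers":1},
    {"travel":[-32.2,16.5,0],"delta_rot":[0,0,0],"fingers":1},
    {"travel":[-32.2,16.5,0],"delta_rot":[0,0,0],"fingers":1},
    {"travel":[-32.2,16.5,0],"delta_rot":[0,0,0],"fingers":1},
    {"travel":[0,0,0],"delta_rot":[0,0,0],"fingers":1}
  ]
}}

```text
clock: 12.42
eef_pos: [515.1, -322.4, 220.2]
eef_rot: [3.141, 0.0, 0.926]
wrist_force: [-0.1, 1.0, 0.2]
finger_gap: 0.5
```

Run:
```python
from h import *
s=manip.read_state(); c=camera('wrist'); T=T_of(c,s)
H,S,V=cv2.split(cv2.cvtColor(c['color'],cv2.COLOR_RGB2HSV))
k,l,st,ce=cv2.connectedComponentsWithStats(((S>120)&(H>45)&(H<80)).astype(np.uint8)); i=np.argmax(st[1:,4])+1
print('green',st[i],ce[i],wpix(c,T,*ce[i],22).round(1))
print([(W(T,np.array(r['at'])).round(1),r['confidence']) for r in tip_of('measure_top','wrist')])
c,T,P,o=measure_top()
C=o['centre'][:2]
f=240/np.tan(np.radians(c['fov_y'])/2)
hsv=cv2.cvtColor(c['color'],cv2.COLOR_RGB2HSV); w=(hsv[...,1]<60)&(hsv[...,2]>140)
vv,uu=np.nonzero(w&(np.hypot(P[...,0]-C[0],P[...,1]-C[1])<110)); Q=np.array([pix(c,T,u,v,58)[:2]-C for u,v in zip(uu,vv)])
r=np.hypot(*Q.T); m=(r>86)&(r<98)&(abs(np.degrees(np.arctan2(Q[:,1],Q[:,0]))-60)<12); q=Q[m].mean(0); print('pointer',m.sum(),q,np.degrees(np.arctan2(q[1],q[0])))
print([W(T,np.array(r['at'])).round(1) for r in tip_of('ring_pointer','top')[:1]])
u,v=272,240
i=c['color'][200:290,250:370,::-1]; cv2.imwrite('pics/t2.png',cv2.resize(i,None,fx=6,fy=6,interpolation=cv2.INTER_CUBIC))
```

```text
green [ 304  197   37   37 1049] [322.44613918 215.29170639] [ 517.4 -320.9   22. ]
[(array([ 518.3, -322.4,   18.4]), 0.65)]
red [264.1 230.7  33.   60.3] [601.9 135.2  62. ] r,ang [109.6  59.5]
yellow [274.4 237.5  33.  102.5] [584.7 108.8 103. ] r,ang [78.2 60.5]
blue [351.8 271.4  36.   60.8] [515.9 -62.2  62. ] r,ang [ 107.3 -106.4]
green [463.2 274.7 196.   21.4] [ 514.3 -321.1   21.4] r,ang [363.2 -95. ]
centre [546.2  40.7 127. ]
pointer 10 [46.87988486 81.11910722] 59.97577229395246
[array([592.8, 128.5,  57.3])]
```

View pics/t2.png

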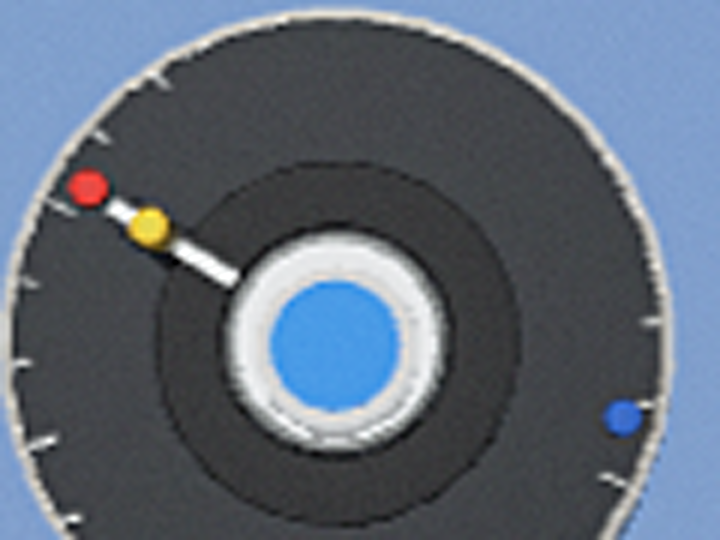

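The top-view crop shows the pointer line running straight into the red pin at (88,187): 60.0° against 59.5°, about 1 mm off. Now descending over the button.

{"method": "send_rows", "body": {
  "plan": [
    {"travel":[2,0.3,40],"delta_rot":[0,0,0],"fingers":1},
    {"travel":[0,0,50],"delta_rot":[0,0,0],"fingers":1},
    {"travel":[0,0,45],"delta_rot":[0,0,0],"fingers":1},
    {"travel":[0,0,25],"delta_rot":[0,0,0],"fingers":1},
    {"travel":[0,0,12],"delta_rot":[0,0,0],"fingers":1},
    {"travel":[0,0,2],"delta_rot":[0,0,0],"fingers":1},
    {"travel":[0,0,0],"delta_rot":[0,0,0],"fingers":1}
  ]
}}

```text
clock: 13.5
eef_pos: [517.7, -319.3, 46.6]
eef_rot: [3.14, -0.0, 0.929]
wrist_force: [0.0, 1.0, 0.5]
finger_gap: 0.2
```

{"method": "send_rows", "body": {
  "plan": [
    {"travel":[0,0,1.5],"delta_rot":[0,0,0],"fingers":1},
    {"travel":[0,0,1.5],"delta_rot":[0,0,0],"fingers":1},
    {"travel":[0,0,1.5],"delta_rot":[0,0,0],"fingers":1},
    {"travel":[0,0,1.5],"delta_rot":[0,0,0],"fingers":1},
    {"travel":[0,0,0],"delta_rot":[0,0,0],"fingers":1}
  ]
}}

```text
clock: 14.12
eef_pos: [517.2, -319.2, 39.5]
eef_rot: [3.141, 0.0, 0.929]
wrist_force: [-1.5, 0.7, 2.8]
finger_gap: 0.4
```

{"method": "send_rows", "body": {
  "plan": [
    {"travel":[0,0,1],"delta_rot":[0,0,0],"fingers":1},
    {"travel":[0,0,1],"delta_rot":[0,0,0],"fingers":1},
    {"travel":[0,0,1],"delta_rot":[0,0,0],"fingers":1},
    {"travel":[0,0,0],"delta_rot":[0,0,0],"fingers":1},
    {"travel":[0,0,0],"delta_rot":[0,0,0],"fingers":1}
  ]
}}

```text
clock: 14.75
eef_pos: [517.3, -319.1, 36.6]
eef_rot: [3.141, 0.0, 0.929]
wrist_force: [0.2, -0.6, 4.3]
finger_gap: 0.5
```

{"method": "send_rows", "body": {
  "plan": [
    {"travel":[0,0,1],"delta_rot":[0,0,0],"fingers":1},
    {"travel":[0,0,1],"delta_rot":[0,0,0],"fingers":1},
    {"travel":[0,0,0],"delta_rot":[0,0,0],"fingers":1},
    {"travel":[0,0,0],"delta_rot":[0,0,0],"fingers":1}
  ]
}}

```text
clock: 15.25
eef_pos: [517.3, -319.2, 35.1]
eef_rot: [3.141, 0.0, 0.929]
wrist_force: [-3.7, 1.9, 11.4]
finger_gap: 0.7
```

The force jumped from 4.3 to 11.4 N and the motion stalled, so the button is at its stop. I'll press 1 mm more to confirm, hold, and retreat.

{"method": "send_rows", "body": {
  "plan": [
    {"travel":[0,0,1],"delta_rot":[0,0,0],"fingers":1},
    {"travel":[0,0,0],"delta_rot":[0,0,0],"fingers":1},
    {"travel":[0,0,0],"delta_rot":[0,0,0],"fingers":1}
  ]
}}

```text
clock: 15.62
eef_pos: [517.4, -319.2, 35.0]
eef_rot: [3.141, 0.0, 0.929]
wrist_force: [-7.8, 3.6, 20.5]
finger_gap: 0.6
```

{"method": "send_rows", "body": {
  "plan": [
    {"travel":[0,0,-3],"delta_rot":[0,0,0],"fingers":1},
    {"travel":[0,0,-3],"delta_rot":[0,0,0],"fingers":1},
    {"travel":[0,0,-5],"delta_rot":[0,0,0],"fingers":1},
    {"travel":[0,0,-20],"delta_rot":[0,0,0],"fingers":1},
    {"travel":[0,0,-40],"delta_rot":[0,0,0],"fingers":1},
    {"travel":[0,0,-50],"delta_rot":[0,0,0],"fingers":1},
    {"travel":[0,0,-50],"delta_rot":[0,0,0],"fingers":1},
    {"travel":[0,0,0],"delta_rot":[0,0,0],"fingers":1},
    {"travel":[0,0,0],"delta_rot":[0,0,0],"fingers":1},
    {"travel":[0,0,0],"delta_rot":[0,0,0],"fingers":1}
  ]
}}

```text
clock: 16.88
eef_pos: [516.8, -318.8, 203.3]
eef_rot: [-3.139, 0.0, 0.929]
wrist_force: [-0.2, 0.1, -0.1]
finger_gap: 0.5
```

Run:
```python
from h import *
c,T,P,o=measure_top(); C=o['centre'][:2]
for k in ['ring_pointer','dish','flask_a','flask_b','flask_c','jar_a','jar_b','spatula']:
    print(k,[W(T,np.array(r['at'])).round(0).tolist() for r in tip_of(k,'top')[:3]])
a=cv2.imread('pics/top0.png'); b=c['color'][:,:,::-1]; cv2.imwrite('pics/t3.png',b)
```

```text
red [264.2 230.6  34.   60.3] [602. 135.  62.] r,ang [109.3  59.5]
yellow [274.4 237.5  33.  102.4] [584.7 108.8 103. ] r,ang [78.  60.6]
blue [352.2 270.4  36.   60.8] [518.1 -63.   62. ] r,ang [ 107.6 -105.2]
green [463.3 274.6 195.   20.9] [ 514.5 -321.3   20.9] r,ang [363.5 -95. ]
centre [546.4  40.8 127. ]
ring_pointer [[591.0, 126.0, 55.0]]
dish [[546.0, 43.0, 61.0], [544.0, 42.0, 3.0], [583.0, 109.0, 58.0]]
flask_a [[418.0, 349.0, 5.0], [527.0, 325.0, -2.0], [753.0, 78.0, -3.0]]
flask_b [[418.0, 349.0, 5.0], [527.0, 325.0, -2.0], [753.0, 78.0, -3.0]]
flask_c [[418.0, 349.0, 5.0], [527.0, 325.0, -2.0], [753.0, 78.0, -3.0]]
jar_a [[768.0, 273.0, 3.0], [754.0, 157.0, -0.0], [752.0, -173.0, -3.0]]
jar_b [[768.0, 273.0, 3.0], [754.0, 157.0, -0.0], [752.0, -173.0, -3.0]]
spatula [[756.0, 159.0, -1.0], [635.0, -462.0, -2.0]]
```

View pics/t3.png

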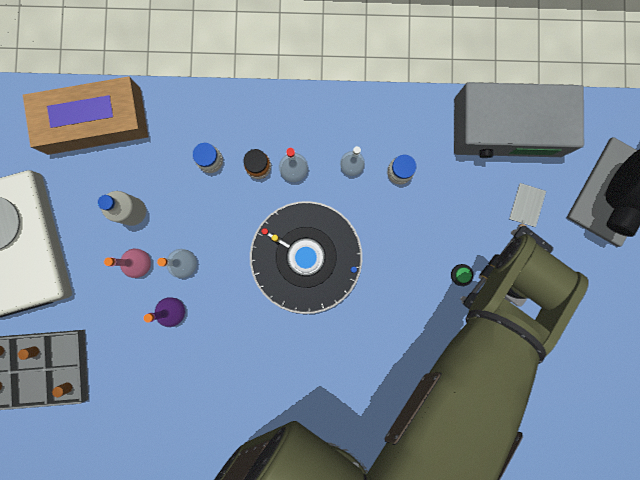

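The final top picture shows the pointer on the red pin at (264,231), the green button up at (463,275), the dish on its stage and every other visible thing where it stood. The force reads about zero and the robot is clear.

```bash
python3 -c "
from h import *
print(manip.sign_off())"
```

```text
the job is handed in; nothing more can be done
None
```

The job is handed in. The ring's pointer is at the red pin, and the green button was pressed fully and is back up. I finished at about 17 s of the 67 s limit, and the hand-in gives no verdict.

- **Ring:** I straddled the yellow lever loosely with open fingers and pushed it about 93° round to the red pin. The wrist force, read at the end of each move, stayed at about 3 N. The last checks put the pointer at 60.0–60.6° and the pin at 59.5°, so the pin is about 1–2 mm off the pointer's line; the limit is 5 mm.
- **Button:** I pressed with closed fingers until the tool stopped moving and the vertical force rose from 4 to 20 N, then backed off. Afterwards the camera put its top at its starting height, about 21 mm, though depth readings here are only good to about a millimetre.
- **Other things:** In the last top picture the dish is on its stage, and the flasks, jars and wash bottle stand where they started. The arm hides the spatula's handle, but its blade is unmoved.
- **Disagreements:** The wrist and top cameras differed by 1–3 mm on absolute positions, but their relative angles agreed to within about 1°.

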